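# Post the swollen battery pack through the sprung flap of the disposal box

### The job

One of the three battery packs standing in the plywood rack has swollen. Draw it out, holding it by its flat narrow edges and never squeezing its bulging faces, and push it end first through the sprung flap in the sloping top of the disposal box, keeping hold of it as it opens the flap, until it is right inside and the flap has swung shut behind it. Leave the two sound packs standing in the rack and everything else on the bench where it is.

Things in the scene. Friction and masses are not known exactly. Their poses are not given: they have to be found in the camera images.
- swollen: swollen hard-case battery pack (blue, black end caps, about 0.29 kg), standing on end in one pocket of the rack: 47 wide (x) x 25 thick (y) x 120 mm long (z, upright at first). Origin: centre of its underside, 8 mm above the table; its top end is at z = 120 mm. Hold it by the flat narrow edges: the faces at x = +-23.5 mm, 25 mm wide, flat over the whole length
- bulge: the pillow-shaped swelling of that pack: both broad faces (+-y) bow out so that the pack is 42 mm thick at mid-length; the bow runs from about 22 to 110 mm above the underside. Origin: on the pack's axis, 66 mm above the underside; axes as the pack's. Not to be gripped or pressed
- swollen_center (a point): centre of the swollen pack, 60 mm along its z from the underside
- sound_a: a sound pack in another pocket of the rack, like the swollen one but with flat faces: 47 x 25 x 120 mm, origin and axes the same way
- sound_b: the other sound pack, same size, origin and axes
- rack: plywood rack, fixed: 70 (its x) x 198 (its y) x 36 mm high, three pockets 62 mm apart along its y, each 52 x 34 mm and 28 mm deep with the floor 8 mm above the table. Origin: centre of its underside; z up. Which pocket holds the swollen pack varies; the packs' x is along the rack's x
- disposal_box: battery disposal box, fixed: grey steel, clear sides and back; 260 deep (x) x 240 wide (y) x 279 mm high. Front wall (-x side) 120 mm high, from there a steel panel slopes up at 40 degrees to a flat roof strip at the back, with a wire handle 32 mm above it. Origin: centre of its underside, z up. Inner floor at 8 mm
- gate: sloping top panel of the box. Origin: centre of the flap opening, in the panel's outer face. x points up the slope, y is level, z points squarely out of the panel (up and to the front, 40 degrees from vertical). The opening is 54 (x) x 76 mm (y). A sill at its lower edge and two cheeks lead 30 mm inwards. The box's floor is about 245 mm along -z
- hood_lip (a point): middle of the outer rim of the hood lip, a plate 100 mm wide (y) that stands 24 mm out of the panel just above the opening, at x = 35 to 38 mm in the gate's frame
- flap_edge (a point): free (lower) edge of the steel flap that fills the opening, 52 mm from its hinge at the opening's upper edge
- flap (a joint): angle of the flap: 0 shut, to 1.3 rad swung inwards (only inwards, about the opening's upper edge). A spring shuts it: 0.13 N m at 0, 0.42 N m at 1.3 rad; pushing it open takes 5 to 10 N. A pack let go half-way may stay nipped under it until pushed on; it is free once its rear end is about 48 mm past the panel
- sanding_block: dark sanding block, 100 x 68 x 26 mm, lying loose on the bench (origin under its centre, as for the rest)
- balsa_block: balsa strip, 150 x 30 x 30 mm, lying loose
- tape_measure: tape measure, 66 x 32 x 60 mm, standing loose
- clamp_jar: clear jar of spring clamps with a red lid, 90 mm across, 195 mm high, standing loose
- gauge_carton: black carton, 200 x 95 x 45 mm, lying loose
- screwdriver: screwdriver, 190 mm long, lying loose
- foam_pad: dark foam sanding pad, 120 x 75 x 30 mm, lying loose
Things that resemble listed ones, but are neither listed nor needed, are in the scene too. What is shaped like the swollen but green or orange is not meant.

How it is judged:
By the outcome, as a careful person would: the job done as asked, in the order asked, and still so for the second after the job is handed in, with the robot touching nothing.
It also fails if it takes over 45 s, if anything falls off the work surface, if the arm or the gripper's body presses on something with over 40 N, if the wrist force passes 120 N, or if a joint passes its speed limit or range.

### The arm

A 6-joint arm with a two-finger parallel gripper is mounted at the origin on the work surface. World frame = base frame: x ahead of the robot, y to its left, z up, the work surface at z = 0. Lengths are in m, angles in rad, forces in N, time in s.
With the tool pointing down it reaches from about 0.3 to 0.75 m from the base axis. Payload 8.5 kg.
Tool frame: the origin (TCP) lies midway between the tips of the shut fingers; the grasp point (between the pads) lies 19 mm behind it (arm.tcp_to_grasp is the z of the grasp point in the tool frame, in m); z points along the fingers, y is the line along which they close (so a half turn about z gives the same grasp; the last joint's range is limited). The gripper opens to 88 mm and grips with 3 to 60 N. Pads are 18 mm wide; open, the fingers measure 123 mm over their backs; the gripper's body (75 mm by 187 mm) begins 45 mm behind the grasp point.
Start: joints at [-1.456, 0.381, 1.297, -0, 1.464, -0.215], TCP at [0.178, -0.52, 0.239] pointing down, gripper open.
Joint ranges: [-3.11, 3.11], [-0.89, 2.33], [0.22, 2.48], [-1.42, 4.56], [0.17, 2.85], [-2.88, 2.88]. Speed limits (rad/s): [2.39, 2.39, 3.14, 3.14, 3.14, 3.14].

### API

Orientations are given as a unit quaternion [w, x, y, z].
In Python, from rig import arm gives the robot as it stands. Calls block until the motion is done:
- arm.reach(position, orientation): joint-space move of the TCP to a pose.
- arm.move_linear(position, frame=None, feed=0.15, threshold=None): straight line of the TCP; frame=None keeps the orientation; feed is the mean speed in m/s. With threshold (N) it stops when the force on the tool has changed by that much, and returns True; else False.
- arm.move_j(angles): joint-space move.
- arm.move_gripper(opening): finger opening in m; the grip force is fixed at half the most; returns when the fingers have stopped.
- arm.pause(seconds).
- arm.solve_ik(position, orientation): joint angles nearest the present ones, or None.
- arm.capture(name): name is "scene" or "top" or "wrist"; returns a dict with "img" (420x560x3 uint8, red, green, blue), "fov_y" (degrees; the focal length in pixels is half the picture's height over the tangent of half this angle, whatever the lens; pixels are square), "cx", "cy" (the principal point, pixels), "distortion" ([k1, k2, p1, p2, k3] as OpenCV has them; the pictures are not rectified), "rvec" (rotation vector, rad) and "tvec" (3), from world to camera coordinates, as OpenCV has them. Camera axes: x right, y down, z forward; pixel columns grow to the right and rows downward; lengths in m; the calibration is good to about 2 mm. A picture is of the moment at which its call begins. There is no depth.
A pose or a line that the arm cannot do raises arm.PlanningError and nothing moves.
- arm.finish_job(): hands the job in; it is judged then, once.
Readings, each from a call of its own:
- arm.get_clock(): time.
- arm.get_joint_positions(): joint angles.
- arm.get_dq(): joint speeds.
- arm.get_effort(): joint torques, N m.
- arm.get_eef_pos(): TCP position.
- arm.get_ee_rot(): TCP orientation.
- arm.get_wrist_force(): force on the tool from outside, world axes, zero at the start.
- arm.get_torque(): the same for the moment, N m.
- arm.get_finger_gap(): finger opening in m.
- arm.get_grasp_force(): force on a finger pad.
Only numpy, scipy, OpenCV 4.12 (cv2) and the standard library are available. Lean on these libraries where they do the work, as an engineer would, in place of code of your own. Each camera call takes 0.05 s, during which the arm holds its last target. There are 200 camera calls.

## Working session

There is one attempt and no reset: what is moved stays moved. The work goes in short steps, each a Python script; the robot and the scene stay as the last script left them, time stands still between calls to the robot, and variables do not carry over. Pictures are saved under pics/ and viewed, at most 10 in all, crops included, and the job is handed in when it is done.

```bash
mkdir -p pics; ls
python3 - <<'E'
from rig import arm
import cv2, pickle
d={}
for n in ("scene","top"):
    c=arm.capture(n); d[n]=c; cv2.imwrite(f"pics/{n}0.png",c["img"][...,::-1])
    print(n,c["fov_y"],c["cx"],c["cy"],c["distortion"],c["rvec"],c["tvec"])
pickle.dump(d,open("c0.pkl","wb")); print(arm.get_clock(),arm.tcp_to_grasp)
E
```

```text
pics
scene 44.39980595385865 280.1102983623533 203.64853410855477 [-0.10662819  0.          0.          0.          0.        ] [ 1.5807312   2.23734962 -0.6273724 ] [ 0.11964161 -0.37686349  1.63165643]
top 45.071186504734065 277.3188427678257 206.5587109389938 [0.01185284 0.         0.         0.         0.        ] [ 2.14591708 -2.1978496   0.09970464] [0.06366611 0.57307708 1.67420955]
0.1 -0.0187
```

View pics/scene0.png

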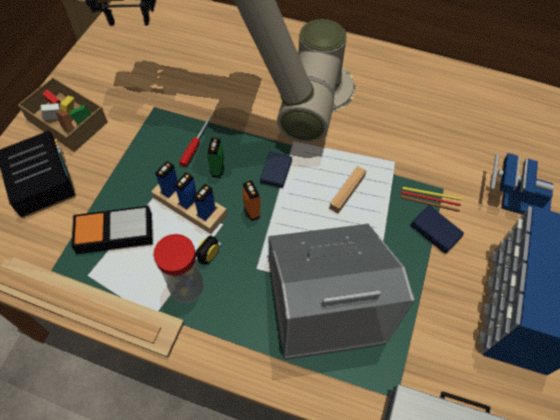

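View pics/top0.png

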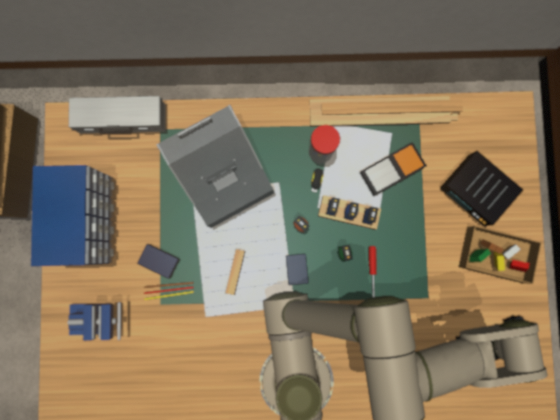

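The scene view shows three blue packs in the rack at (166,178), (186,190) and (205,201). The lookalikes are the green pack at (215,157) and the orange one at (251,200). In the top view the packs are at (333,205), (351,210) and (370,214), and the box is at (217,167). Next I'll take close crops.

Run:
```python
import cv2, pickle, numpy as np
d=pickle.load(open("c0.pkl","rb"))
a=d["scene"]["img"][150:240,140:240]; b=d["top"]["img"][185:235,310:390]
c=d["scene"]["img"][220:355,260:415]; e=d["top"]["img"][105:230,155:280]
f=lambda i,w,h:cv2.resize(i,(w,h),interpolation=cv2.INTER_CUBIC)
o=np.vstack([np.hstack([f(a,400,360),f(b,400,250) if 0 else cv2.copyMakeBorder(f(b,400,250),0,110,0,0,cv2.BORDER_CONSTANT)]),])
cv2.imwrite("pics/crop1.png",np.hstack([f(a,400,360),cv2.copyMakeBorder(f(b,400,250),0,110,0,0,0)])[...,::-1])
cv2.imwrite("pics/crop2.png",np.hstack([f(c,400,348),cv2.resize(f(e,400,400),(348,348))])[...,::-1])
```

```text
(no output)
```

View pics/crop1.png

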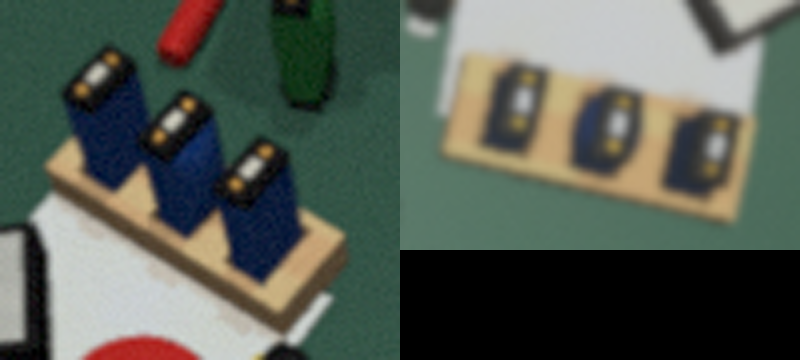

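View pics/crop2.png

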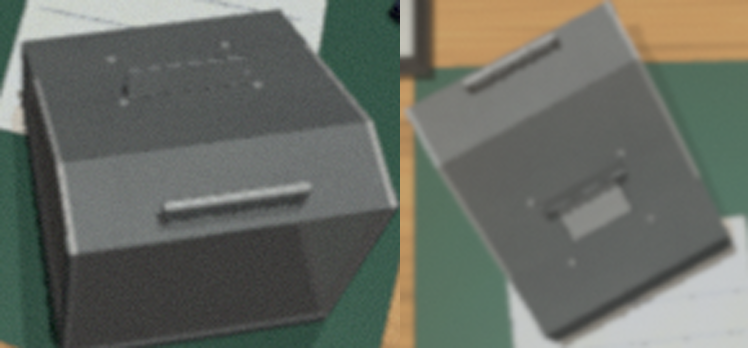

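The top-view crop shows the middle pack bulging, at (351,210), while its two neighbours have flat sides. In the second crop the hood lip runs roughly from crop (545,215) to (627,175), with the flap just below it. I'll compute rough poses from these.

```bash
cat > h.py <<'E'
import numpy as np, cv2
from scipy.spatial.transform import Rotation as R
def ray(c,uv):
    f=c["img"].shape[0]/2/np.tan(np.radians(c["fov_y"]/2))
    K=np.array([[f,0,c["cx"]],[0,f,c["cy"]],[0,0,1.]])
    p=cv2.undistortPoints(np.float64(uv).reshape(-1,1,2),K,np.float64(c["distortion"])).reshape(-1,2)
    M=cv2.Rodrigues(np.float64(c["rvec"]))[0]; o=-M.T@np.float64(c["tvec"])
    return o,np.c_[p,np.ones(len(p))]@M
def onplane(c,uv,p0=(0,0,0),n=(0,0,1)):
    o,d=ray(c,uv); n=np.float64(n); return o+d*(((np.float64(p0)-o)@n)/(d@n))[:,None]
def proj(c,P):
    f=c["img"].shape[0]/2/np.tan(np.radians(c["fov_y"]/2))
    K=np.array([[f,0,c["cx"]],[0,f,c["cy"]],[0,0,1.]])
    return cv2.projectPoints(np.float64(P).reshape(-1,1,3),np.float64(c["rvec"]),np.float64(c["tvec"]),K,np.float64(c["distortion"]))[0].reshape(-1,2)
def twoview(c1,u1,c2,u2):
    o1,d1=ray(c1,[u1]);o2,d2=ray(c2,[u2]);d1=d1[0];d2=d2[0]
    s=np.linalg.lstsq(np.c_[d1,-d2],o2-o1,rcond=None)[0]
    a=o1+s[0]*d1;b=o2+s[1]*d2; return (a+b)/2,np.linalg.norm(a-b)
def quat(Rm): q=R.from_matrix(Rm).as_quat(); return [q[3],q[0],q[1],q[2]]
def downq(yaw): # fingers close along world direction yaw (tool y), z down
    y=np.array([np.cos(yaw),np.sin(yaw),0]);z=np.array([0,0,-1.]);return quat(np.c_[np.cross(y,z),y,z])
E
python3 - <<'E'
import pickle; from h import *
np.set_printoptions(precision=4,suppress=True)
d=pickle.load(open("c0.pkl","rb")); t=d["top"]; s=d["scene"]
cr=lambda L:[[310+(x-400)/5,185+y/5] for x,y in L]
print("caps top",onplane(t,cr([(522,100),(617,112),(715,143)]),(0,0,.12)))
sc=lambda L:[[140+x/4,150+y/4] for x,y in L]
print("caps scene",onplane(s,sc([(98,75),(175,122),(251,172)]),(0,0,.12)))
print("rack",onplane(t,cr([(462,50),(755,117),(737,222),(442,157)]),(0,0,.036)))
bx=lambda L:[[155+(x-400)/2.784,105+y/2.784] for x,y in L]
B=onplane(t,bx([(410,108),(605,2),(638,60),(442,165)]),(0,0,.279)); print("roof",B,np.linalg.norm(np.diff(B,axis=0),axis=1))
F=onplane(t,bx([(552,335),(733,236)]),(0,0,.12)); print("front",F,np.linalg.norm(F[0]-F[1]))
o=[[260+x*155/400,220+y*135/348] for x,y in [(75,255),(396,205),(370,122),(62,162),(22,45),(280,10)]]
print("scene roof",onplane(s,o[:4],(0,0,.279)),"front",onplane(s,o[4:],(0,0,.12)))
from rig import arm
c=arm.capture("wrist"); M=cv2.Rodrigues(np.float64(c["rvec"]))[0]; 
Rt=R.from_quat(np.roll(arm.get_ee_rot(),-1)).as_matrix(); p=np.array(arm.get_eef_pos())
print("wristcam in tool",Rt.T@(-M.T@np.float64(c["tvec"])-p),"axes",(M@Rt),c["fov_y"],arm.get_ee_rot())
E
```

```text
caps top [[ 0.5663 -0.1316  0.12  ]
 [ 0.5572 -0.1915  0.12  ]
 [ 0.5359 -0.2528  0.12  ]]
caps scene [[ 0.5317 -0.2549  0.12  ]
 [ 0.5481 -0.193   0.12  ]
 [ 0.5662 -0.1328  0.12  ]]
rack [[ 0.6088 -0.102   0.036 ]
 [ 0.5591 -0.296   0.036 ]
 [ 0.4893 -0.281   0.036 ]
 [ 0.5373 -0.0863  0.036 ]]
roof [[0.7414 0.389  0.279 ]
 [0.8493 0.1845 0.279 ]
 [0.7866 0.151  0.279 ]
 [0.6806 0.356  0.279 ]] [0.2312 0.0711 0.2307]
front [[0.5111 0.2657 0.12  ]
 [0.6196 0.0572 0.12  ]] 0.23500795224296125
scene roof [[0.8538 0.1848 0.279 ]
 [0.7408 0.3939 0.279 ]
 [0.6816 0.3613 0.279 ]
 [0.7895 0.1529 0.279 ]] front [[0.628  0.0623 0.12  ]
 [0.513  0.2748 0.12  ]]
wristcam in tool [ 0.0657 -0.     -0.144 ] axes [[ 0.0002  1.     -0.0012]
 [-0.9665 -0.0002 -0.2567]
 [-0.2567  0.0012  0.9665]] 64.84663125040599 [-0.0005  0.9864  0.1642  0.    ]
```

The two views agree within a few mm, and the sizes match: panel run 0.1895 m, roof 70 mm, pockets about 62 mm apart. Next I'll look at the gate from near, along its normal, then at the rack from above.

```bash
cat >> h.py <<'E'
BY=np.radians(28.0); bx=np.array([np.cos(BY),np.sin(BY),0]); by=np.array([-np.sin(BY),np.cos(BY),0]); uz=np.array([0,0,1.])
c4,s4=np.cos(np.radians(40)),np.sin(np.radians(40))
gx=c4*bx+s4*uz; gz=-s4*bx+c4*uz
P0=np.array([.568,.165,.12])  # middle of panel's lower edge
E
python3 - <<'E'
import pickle; from h import *
from rig import arm
np.set_printoptions(precision=4,suppress=True)
d=pickle.load(open("c0.pkl","rb")); t=d["top"]
b=lambda L:[[155+(x-400)/2.784,105+y/2.784] for x,y in L]
for L,h in ([(545,215),(627,175)],.024),([(575,242),(632,210)],0):
    q=onplane(t,b(L),P0+h*gz,gz)-P0; print(np.c_[q@gx,q@by])
q=onplane(t,b([(575,242),(632,210)]),P0,gz).mean(0); G=P0+gx*((q-P0)@gx+.027)
print("G",G)
for sg in (1,-1):
    y=sg*by; Rm=np.c_[np.cross(y,-gz),y,-gz]
    print(sg,arm.solve_ik(list(G+.12*gz),quat(Rm)),arm.solve_ik(list(G-.055*gz),quat(Rm)))
    ang=np.radians(-14.4); print("rack",arm.solve_ik([.552,-.192,.27],downq(ang+(0 if sg>0 else np.pi))))
E
```

```text
[[ 0.15    0.0502]
 [ 0.1442 -0.0467]]
[[ 0.0889  0.039 ]
 [ 0.0892 -0.0331]]
G [0.6465 0.2067 0.1946]
1 [-0.0517  0.2087  1.5832  0.4857  0.7872 -2.3583] [ 0.0563  0.5362  1.4936  0.5616  0.5303 -2.4079]
rack [-0.5372  0.4235  1.1378 -0.      1.5803 -0.2858]
-1 [-0.0517  0.2087  1.5832  0.4857  0.7872  0.7833] [0.0563 0.5362 1.4936 0.5616 0.5303 0.7337]
rack [-0.5372  0.4235  1.1378 -0.      1.5803  2.8558]
```

Run:
```python
import pickle; from h import *
from rig import arm
G=np.array([0.6465,0.2067,0.1946]); Rm=np.c_[np.cross(-by,-gz),-by,-gz]
d={}
t0=arm.get_clock()
arm.reach([.552,-.192,.25],downq(np.radians(-14.4))); arm.pause(.15); d["rack"]=arm.capture("wrist"); t1=arm.get_clock()
arm.reach(list(G+.13*gz),quat(Rm)); arm.pause(.15); d["gate"]=arm.capture("wrist"); print(t0,t1,arm.get_clock())
for k in d: cv2.imwrite(f"pics/w_{k}.png",d[k]["img"][...,::-1])
pickle.dump(d,open("c1.pkl","wb"))
```

```text
0.15 2.1583 3.6917
```

View pics/w_rack.png

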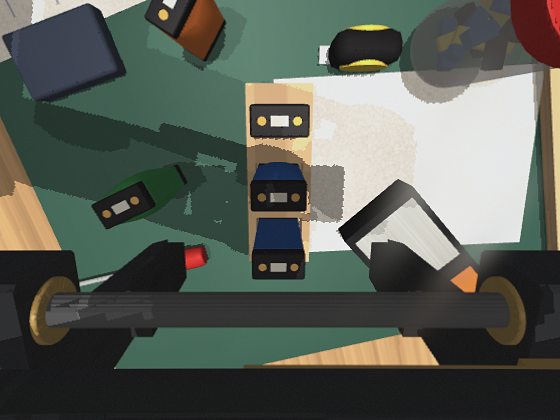

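View pics/w_gate.png

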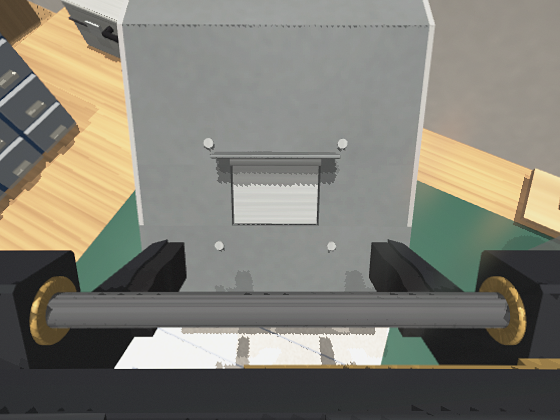

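The rack view shows caps at (280,120), (279,197) and (279,267). The middle one has the bowed, hexagonal outline. In the gate view the flap spans columns 232–319 with its lower edge at row 224, and the lip rim is at row 155, columns 211–340. I'll convert these to positions and make one close crop to confirm the pack.

Run:
```python
import pickle; from h import *
np.set_printoptions(precision=4,suppress=True)
d=pickle.load(open("c1.pkl","rb")); w=d["rack"]; g=d["gate"]
cv2.imwrite("pics/zoom.png",np.hstack([cv2.resize(w["img"][85:285,240:320],(240,600),interpolation=cv2.INTER_CUBIC),cv2.resize(g["img"][130:260,195:355],(560,455),interpolation=cv2.INTER_CUBIC)[:600] if 0 else cv2.copyMakeBorder(cv2.resize(g["img"][130:260,195:355],(560,455),interpolation=cv2.INTER_CUBIC),0,145,0,0,0)])[...,::-1])
c=onplane(w,[(280,121),(279,197),(279,267)],(0,0,.12)); print("caps",c, np.linalg.norm(np.diff(c,axis=0),axis=1))
e=onplane(w,[(252,197),(305.5,197)],(0,0,.12)); print("width",np.linalg.norm(e[0]-e[1]),e.mean(0))
f=lambda L,h:(lambda q:np.c_[q@gx,q@by])(onplane(g,L,P0+h*gz,gz)-P0)
print("flap low edge",f([(232,224),(319,224)],0),"lip",f([(211,155),(340,155)],.024))
print("crease",f([(123,24),(432,24)],0), "want x .2474")
print("nuts",f([(208,144),(342,144),(331,246),(219,246)],0))
```

```text
caps [[ 0.5696 -0.1326  0.12  ]
 [ 0.5533 -0.1932  0.12  ]
 [ 0.5371 -0.2561  0.12  ]] [0.0627 0.0649]
width 0.04558961883853505 [ 0.5531 -0.1931  0.12  ]
flap low edge [[ 0.0908  0.0382]
 [ 0.0908 -0.0376]] lip [[ 0.1532  0.0487]
 [ 0.1532 -0.0484]]
crease [[ 0.2475  0.1139]
 [ 0.2478 -0.1167]] want x .2474
nuts [[ 0.1595  0.0554]
 [ 0.1595 -0.0541]
 [ 0.0703 -0.0489]
 [ 0.0703  0.0504]]
```

View pics/zoom.png

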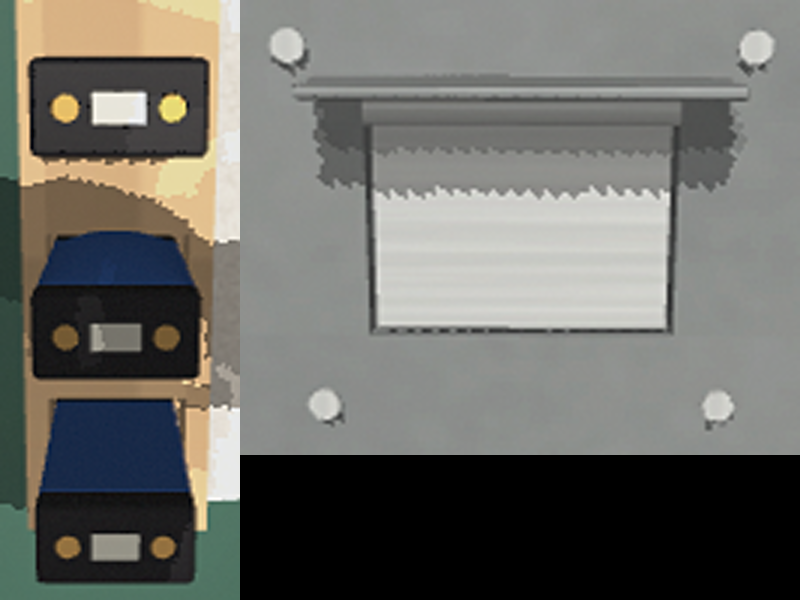

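The close crop confirms the middle pack: its face is bowed while the lower one is a flat trapezoid. The centre comes out at about (0.5535, -0.192). The gate origin lies 117 mm up the panel, by both the lip and the flap edge. Grasping now.

```bash
echo 'G=P0+.1173*gx+.0003*by' >> h.py
python3 - <<'E'
from h import *
from rig import arm
p=np.array([.5535,-.192]); q=downq(np.radians(-14.4))
arm.reach([*p,.20],q); arm.move_gripper(.080)
s=arm.move_linear([*p,.095],feed=.12,threshold=8); print("hit",s,arm.get_eef_pos())
arm.move_gripper(.02); print("gap",arm.get_finger_gap(),arm.get_grasp_force(),arm.get_wrist_force())
arm.move_linear([*p,.30],feed=.12); print(arm.get_finger_gap(),arm.get_grasp_force(),arm.get_wrist_force(),arm.get_clock())
c=arm.capture("wrist"); s=arm.capture("scene")
cv2.imwrite("pics/lift.png",np.hstack([cv2.resize(c["img"],(400,300)),cv2.resize(s["img"][80:260,100:340],(400,300))])[...,::-1])
E
```

```text
hit False [ 0.55385768 -0.19219879  0.0957203 ]
gap 0.046452018904254704 29.97191278031096 [-1.3198206  -0.19287556  1.36312894]
0.04663865885817864 29.974154111696407 [-0.92497356  0.41656855 -3.08965407] 8.875
```

View pics/lift.png

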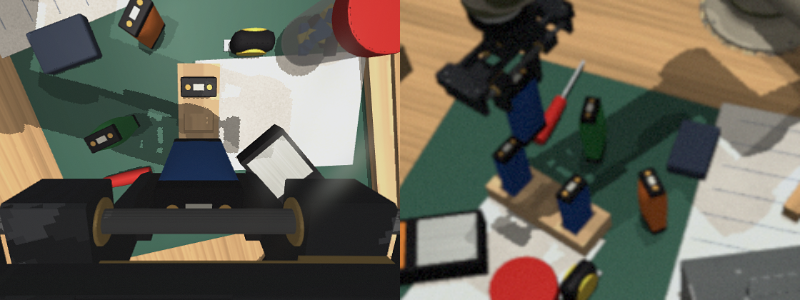

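The swollen pack is held, with the gap at 46.6 mm and about 3 N of weight. The two sound packs are still standing in the outer pockets, with the middle pocket empty at wrist-crop (200,120). Moving to the gate and inserting.

```bash
cat >> h.py <<'E'
def gpose(x,z,al): # TCP at gate (x,0,z), tool tilted so the tip leans down-slope by al deg
    al=np.radians(al); a=-gz*np.cos(al)-gx*np.sin(al)
    return list(G+x*gx+z*gz), quat(np.c_[np.cross(-by,a),-by,a])
E
python3 - <<'E'
from h import *
from rig import arm
np.set_printoptions(precision=4,suppress=True)
al=10; t=np.tan(np.radians(al)); ln=lambda z:gpose(.0005+z*t,z,al)
arm.reach(*ln(.15)); arm.move_linear(ln(.105)[0],feed=.1); print(arm.get_clock(),arm.get_wrist_force(),arm.get_finger_gap())
for z in (.09,.07,.05,.03,.015):
    s=arm.move_linear(ln(z)[0],feed=.06,threshold=30); f=np.array(arm.get_wrist_force())
    q=np.array(arm.get_eef_pos())-G
    print(z,s,"f xyz gate",f@gx,f@by,f@gz,"at",q@gx,q@by,q@gz,arm.get_finger_gap())
    if s: break
print(arm.get_clock()); c=arm.capture("wrist"); s=arm.capture("top")
cv2.imwrite("pics/ins.png",np.hstack([cv2.resize(c["img"],(400,300)),cv2.resize(s["img"][100:250,140:340],(400,300))])[...,::-1])
E
```

```text
10.9333 [-0.4579 -0.2526 -2.1801] 0.04690215022705127
0.09 False f xyz gate -1.764339897466187 -0.03051209572853683 -2.6820014101386844 at 0.016140615438941977 6.893042419424747e-05 0.08967627638682771 0.047268639837471246
0.07 False f xyz gate -3.7461300311888315 -0.4223274633539389 9.967999889192539 at 0.012916311825302888 -0.00015008311870535335 0.07066679280394166 0.046823642561557945
0.05 False f xyz gate 0.06233176120334383 -0.8646644832017729 -1.6643801220182723 at 0.009634671958708367 -0.00015254574690816425 0.04986364816108323 0.04685393218850499
0.03 False f xyz gate -2.1480612394533116 -0.43259176535617017 -9.357388751463265 at 0.004971944006537717 0.00012744287727777057 0.029235986500345937 0.046627075284508344
0.015 False f xyz gate 1.9067946350163645 -0.8199464149567226 -7.10086993456379 at 0.003878226782011447 -0.00026932675662028147 0.01460142626101425 0.046773287796081635
13.2083
```

View pics/ins.png

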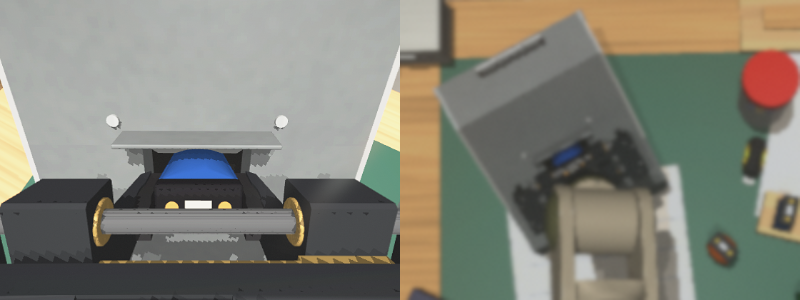

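The pack is well in under the lifted flap; its blue face shows beneath the lip at wrist-crop (200,163), and the grip is unchanged. I'll push on until the fingers meet the panel, then let go and push the pack home with closed fingers.

Run:
```python
from h import *
from rig import arm
al=10; t=np.tan(np.radians(al)); ln=lambda z:gpose(.0005+z*t,z,al)
def rep(m):
    q=np.array(arm.get_eef_pos())-G; f=np.array(arm.get_wrist_force()); print(m,"at",np.round([q@gx,q@by,q@gz],4),"f",np.round([f@gx,f@by,f@gz],1),"gap",round(arm.get_finger_gap(),4),round(arm.get_clock(),2)); return q@gz
for z in (.009,.004,-.001,-.006,-.012):
    s=arm.move_linear(ln(z)[0],feed=.03,threshold=10); zz=rep(s)
    if s: break
arm.move_linear(ln(zz+.003)[0],feed=.05) ; arm.move_gripper(.062); rep("open")
c=arm.capture("wrist")
arm.move_linear(ln(.075)[0],feed=.12); arm.pause(.1); rep("back")
d=arm.capture("wrist")
cv2.imwrite("pics/rel.png",np.hstack([cv2.resize(c["img"],(400,300)),cv2.resize(d["img"],(400,300))])[...,::-1])
```

```text
True at [ 0.0036 -0.0003  0.0118] f [ 1.1  0.4 -3.5] gap 0.0465 13.52
open at [0.0031 0.     0.0149] f [-0.5 -0.2  0.4] gap 0.0621 14.19
back at [0.013  0.0001 0.0742] f [-0.7 -0.4 -0.3] gap 0.0619 15.0
```

View pics/rel.png

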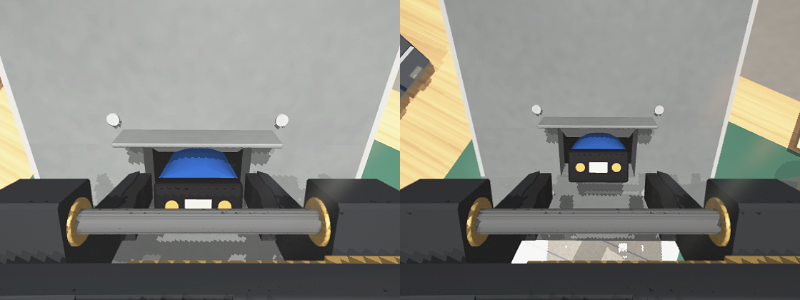

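The pack stays nipped with its rear end about 35 mm out, centred at crop (597,167), and the fingers are clear. Now I'll push the end cap with closed fingers, straight along the gate normal and low enough that the gripper body clears the lip.

Run:
```python
from h import *
from rig import arm
def rep(m):
    q=np.array(arm.get_eef_pos())-G; f=np.array(arm.get_wrist_force()); print(m,"at",np.round([q@gx,q@by,q@gz],4),"f",np.round([f@gx,f@by,f@gz],1),"gap",round(arm.get_finger_gap(),4),round(arm.get_clock(),2)); return q@gz
xs=lambda z:float(np.interp(z,[-.02,.06],[-.006,.008]))
arm.move_gripper(0); arm.reach(*gpose(xs(.075),.075,0)); arm.move_linear(gpose(xs(.05),.05,0)[0],feed=.1)
for z in (.035,.02,.005,-.01,-.025,-.04,-.053):
    s=arm.move_linear(gpose(xs(z),z,0)[0],feed=.07,threshold=30); rep(s)
    if s: break
c=arm.capture("wrist")
if not s:
    arm.move_linear(gpose(-.004,.13,0)[0],feed=.15); arm.pause(.3)
d=arm.capture("wrist"); e=arm.capture("scene"); cv2.imwrite("pics/e.png",e["img"][...,::-1]); rep("end")
cv2.imwrite("pics/push.png",np.vstack([np.hstack([cv2.resize(c["img"],(400,300)),cv2.resize(d["img"],(400,300))]),np.hstack([cv2.resize(e["img"][200:365,240:460],(400,300)),cv2.resize(e["img"][120:300,60:300],(400,300))])])[...,::-1])
```

```text
False at [0.0037 0.     0.035 ] f [-0.6 -0.7 -0.5] gap 0.0001 17.12
False at [0.0007 0.0001 0.0199] f [-0.8 -0.3 -0.1] gap 0.0004 17.48
False at [-0.0019  0.0001  0.0049] f [-0.3  0.4  0.3] gap 0.0005 17.85
False at [-0.0046  0.0001 -0.0103] f [-0.5  0.2  0.3] gap 0.0005 18.22
False at [-0.0063  0.     -0.0255] f [ 0.2 -0.1 -0.4] gap 0.0004 18.58
False at [-0.0072  0.0001 -0.0404] f [-5.2 -1.5  6.9] gap 0.0003 18.95
False at [-0.0081  0.0003 -0.0539] f [-6.6 -2.1  2.3] gap 0.0003 19.28
end at [-0.0041  0.      0.1299] f [-0.4  1.   0.4] gap 0.0004 21.1
```

View pics/push.png

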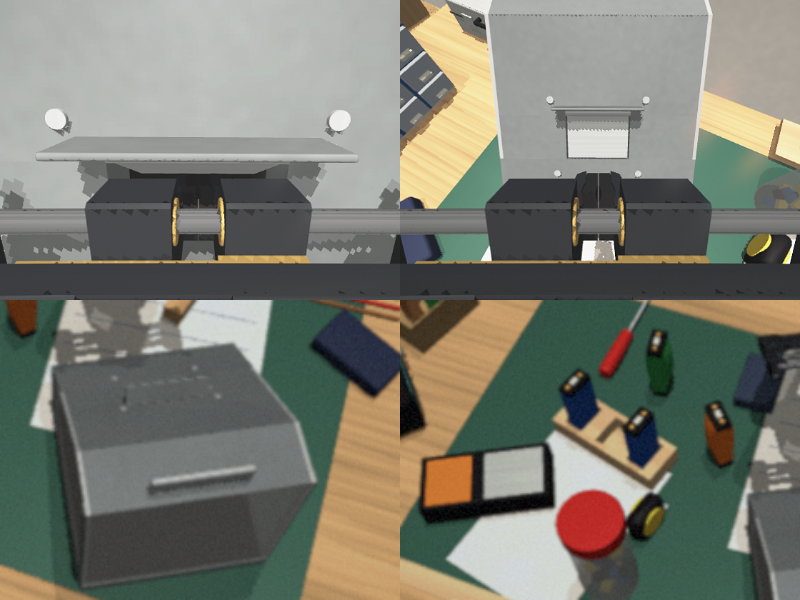

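Run:
```python
from rig import arm
print(arm.get_wrist_force()); print(arm.finish_job())
```

```text
[-1.00681063  0.62914205  0.0553482 ]
the job is handed in; nothing more can be done
None
```

The job is handed in: the swollen pack was held by its narrow edges, pushed through the flap and is inside the box, the flap is shut, and both sound packs still stand in the rack; I viewed 11 pictures, one over the limit of 10.

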